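Fit the divider in the prep pan

TASK

From the leaning rack, slide out the white divider with the two cut-away upper corners and fit it between the guides in the metal food pan, wherever along the pan their sliding frame was left: upright, pressed gently but fully home past the spring clips until it stands on the pan's floor, its top edge level with the rim. Let go of it, and leave the other two dividers in their slots and everything else on the table where it is.

Things in the scene. Friction and masses are not known exactly. Their poses are not given: they have to be found in the camera images.
- clipped_divider: The wanted divider: both upper corners are cut away in square steps 26 mm wide and 25 mm tall, leaving a top edge 98 mm long (y from -49 to 49 mm). White plastic plate 10 mm thick (its x), 150 mm wide (its y), 95 mm tall (its z); origin in the middle of its lower edge. 130 g or somewhat more or less. Starts leaning in one of the three slots of the rack.
- divider_top (a point): Middle of the wanted divider's top edge, 95 mm above its origin along its z.
- plain_divider: Another divider with a straight top edge and no cut-outs; stays in the rack. White plastic plate 10 mm thick (its x), 150 mm wide (its y), 95 mm tall (its z); origin in the middle of its lower edge.
- notched_divider: Another divider with a notch 54 mm wide and 25 mm deep in the middle of its top edge; stays in the rack. White plastic plate 10 mm thick (its x), 150 mm wide (its y), 95 mm tall (its z); origin in the middle of its lower edge.
- rack: Grey slotted rack, 230 (x) x 186 (y) mm, highest point 75 mm, fixed to the table; origin under its centre, z up. Three slots, one behind the other along its x, lean 0.35 rad (20 deg) from upright, tops towards the rack's -x, as do the dividers in them. A plate slides out along its own z.
- mid_slot (a point): Middle of the floor of the rack's middle slot, 18 mm above the table; axes as the rack's. The other slots lie 58 mm either way along x. Slots are 13 mm wide; their cheeks hold only the 17 mm at either end of a plate, up to 55 mm from the slot floor along the slant; between them it is open. The top 40 mm of each plate stands out.
- pan: Open metal food pan, 176 (x) x 160 (y) mm, rim 100 mm high with a flange to 196 x 180 mm, fixed to the table; origin under its centre, z up. In it lies a steel guide frame that slides stiffly (9 N) along the pan's x and was left anywhere within 24 mm of the middle: the poses do not tell where, it must be felt or seen.
- frame_middle (a point): Middle of the guide frame at 92 mm height if it stood mid-pan (it does not follow the frame). At the pan's two y walls stand 14 mm deep pairs of upright guides with a slot 13 mm wide between, 154 mm long across the pan (along y), flared to 21 mm at their tops, 78 to 92 mm high. Over the flared tops a pair is 29 mm wide; outside it the pan is free down to 15 mm height.
- pan_floor (a point): Middle of the pan's inner floor, 5 mm above the table; axes as the pan's. The frame's base, 15 mm high, covers the floor except in the slot (15 mm wide): only in the slot can a divider reach the floor. Then its top edge is level with the rim.
- clips (a point): Where the two spring clips of the guide frame would be if it stood mid-pan: leaf springs on the slot's +x side, 50 to 27 mm above the table. They press on the plate: it sticks with its lower edge 35 to 45 mm above the table and must be pushed down the last 30 to 40 mm against about 5 to 15 N until it stands on the pan's floor.
- shaker: Bystander: steel seasoning shaker, 40 mm across, 70 mm tall, standing between rack and pan; origin under its centre.
- ramekin: Bystander: small white bowl, 70 mm across, 40 mm tall; origin under its centre.
- sauce: Bystander: brown glass sauce bottle, 56 mm across, 170 mm tall; origin under its centre.
- jar: Bystander: glass jar, 72 mm across, 90 mm tall; origin under its centre.
- tub: Bystander: open clear plastic tub, 110 x 150 x 70 mm; origin under its centre.
- spatula: Bystander: spatula lying on the table.
- spoon: Bystander: spoon lying on the table.
Things that resemble listed ones, but are neither listed nor needed, are in the scene too. Leave any green look-alike of the clipped_divider alone.

How it is judged:
By the outcome, as a careful person would: the job done as asked, in the order asked, and still so for the second after the job is handed in, with the robot touching nothing.
It also fails if it takes over 58 s, if anything falls off the work surface, if the arm or the gripper's body presses on something with over 40 N, if the wrist force passes 120 N, or if a joint passes its speed limit or range.

ROBOT

A 6-joint arm with a two-finger parallel gripper is mounted at the origin on the work surface. World frame = base frame: x ahead of the robot, y to its left, z up, the work surface at z = 0. Lengths are in m, angles in rad, forces in N, time in s.
With the tool pointing down it reaches from about 0.4 to 0.825 m from the base axis. Payload 7 kg.
Tool frame: the origin (TCP) lies at the very end of the fingers, on their centre line; the grasp point (between the pads) lies 19 mm behind it; z points along the fingers, y is the line along which they close (so a half turn about z gives the same grasp; the last joint's range is limited). The gripper opens to 88 mm and grips with 3 to 60 N. Pads are 19 mm wide; open, the fingers measure 130 mm over their backs; the gripper's body (78 mm by 193 mm) begins 47 mm behind the grasp point.
Start: joints at [-0.898, 0.359, 0.012, 0, -1.224, -0.288], TCP at [0.253, -0.626, 0.227] pointing down, gripper open.
Joint ranges: [-3.07, 3.07], [-1.43, 2.12], [-1.02, 1.25], [-3.03, 1.67], [-3.05, -0], [-3.03, 3.03]. Speed limits (rad/s): [2.39, 2.39, 3.01, 3.14, 3.14, 3.14].

INTERFACE

Orientations are given as [roll, pitch, yaw] about the fixed x, y, z axes, in that order (R = Rz(yaw) Ry(pitch) Rx(roll)).
In Python, from station import * gives the robot as it stands.
- The arm moves only by the tool servo_tool, never from a script. Its argument "moves" is a list of rows, each an object of numbers: "jaw": the opening, from 0 (shut) to 1 (fully open); "dx", "dy", "dz": the shift along the world's x, y, z in m; "roll": the turn about the world's z in degrees. A call has exactly 10 rows; each row shifts and turns the commanded pose from where the row before left it; what a row does not reach is not made up. A row lasts 1/8 s, in which the tool goes at most 62.5 mm and 10.7 degrees, less where a joint would pass 70% of its speed; a pose out of reach is approached as far as the arm can. A call with a gripper value outside its range is refused whole. The fingers move at their own pace and stop on an object; "newtons" is the grip in N (left out, the last holds). Time passes only in rows, so rows that do not move let the fingers close, or fill a call up. It gives the time, the measured TCP pose, the force, the opening and the grip force at its end, in the units of the state.
- get_state(): the state, without advancing time (a new reading comes with each control period).
- grab_frame(name): name is "side" or "top"; returns (picture, depth): 420x560x3 uint8, red, green, blue; 420x560 float32, m along the optical axis (not along the pixel's ray), 0 where there is no reading.
- calibration(name): a dict with "intrinsics" (3x3 intrinsics, pixels), "R" (3x3) and "t" (3): a world point X has camera coordinates R X + t. Camera axes: x right, y down, z forward; pixel columns grow to the right and rows downward; lengths in m; the calibration is good to about 2 mm. A picture is of the moment at which its call begins. calibration takes no time and is no camera call.
- job_done(): hands the job in; it is judged then, once.
The state is a dict: "t": time; "q": joint angles; "qd": joint speeds; "joint_efforts": joint torques, N m; "eef_pos": TCP position; "ee_rot": TCP orientation; "force": force on the tool from outside, world axes, zero at the start; "moment": the same for the moment, N m; "width": finger opening in m; "gripper_force": force on a finger pad.
Only numpy, scipy, OpenCV 4.12 (cv2) and the standard library are available. Lean on these libraries where they do the work, as an engineer would, in place of code of your own. Each camera call takes 0.05 s, during which the arm holds its last target. There are 200 camera calls.

## Working session

There is one attempt and no reset: what is moved stays moved. The work goes in short steps, Python scripts to look and compute and a tool call to move; the robot and the scene stay as the last step left them, time stands still between calls to the robot, and variables do not carry over. Pictures are saved under pics/ and viewed, at most 10 in all, crops included, and the job is handed in when it is done.

Besides the shell and the picture viewer there is one more tool, called after "Request:" as a command line: name --argument value ..., lists and objects as JSON in quotes. servo_tool: Moves the arm, as the interface text tells. Its arguments: {"type":"object","properties":{"moves":{"type":"array","items":{"type":"object","properties":{"jaw":{"type":"number"},"dx":{"type":"number"},"dy":{"type":"number"},"dz":{"type":"number"},"roll":{"type":"number"}}}},"newtons":{"type":"number"}},"required":["moves"]}

```bash
mkdir -p pics
cat > h.py <<'E'
from station import *
import numpy as np, cv2
def cloud(name):
    im,d=grab_frame(name); c=calibration(name); K=np.array(c["intrinsics"]);R=np.array(c["R"]);t=np.array(c["t"])
    v,u=np.mgrid[0:420,0:560]
    P=np.stack([(u-K[0,2])/K[0,0]*d,(v-K[1,2])/K[1,1]*d,d],-1)
    W=(P-t)@R
    W[d==0]=np.nan
    return im,W
E
python3 - <<'E'
from h import *
for n in("top","side"):
    im,W=cloud(n); cv2.imwrite(f"pics/{n}0.png",im[...,::-1]); np.save(n+"0.npy",W); np.save(n+"i0.npy",im)
s=get_state(); print(s["t"],s["eef_pos"],s["ee_rot"],s["width"])
E
```

```text
0.1 [ 0.25318162 -0.6252453   0.22570102] [ 3.14008132e+00 -1.49906069e-04 -2.75687988e+00] 0.08773988834245604
```

View pics/top0.png

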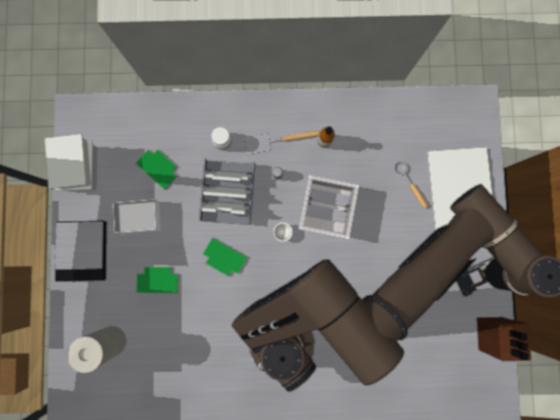

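View pics/side0.png

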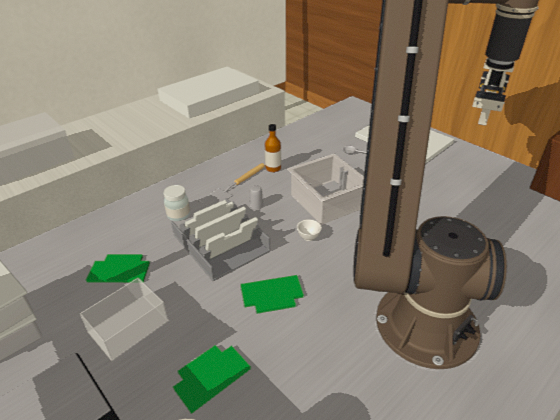

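The top view shows the rack around (228,192) and the pan around (329,207), with the guide frame on its right side. The side view shows three dividers in the rack around (220,230). I'll enlarge these areas.

Run:
```python
from h import *
a=cv2.imread("pics/top0.png");b=cv2.imread("pics/side0.png")
A=cv2.resize(a[150:250,190:370],(800,444),interpolation=cv2.INTER_CUBIC)
cv2.imwrite("pics/topc.png",A)
B=cv2.resize(b[150:280,165:375],(800,495),interpolation=cv2.INTER_CUBIC)
cv2.imwrite("pics/sidec.png",B)
for n in("top","side"):
    W=np.load(n+"0.npy");c=calibration(n);R=np.array(c["R"]);print(n,-R.T@c["t"],c["intrinsics"][0][0])
    z=W[...,2]
W=np.load("top0.npy")
# regions
def box(u0,u1,v0,v1,zl,zh):
    P=W[v0:v1,u0:u1].reshape(-1,3);P=P[(P[:,2]>zl)&(P[:,2]<zh)];return P
r=box(195,265,150,235,.012,.16); print("rack",len(r),cv2.minAreaRect((r[:,:2]*1000).astype(np.float32)))
p=box(295,365,170,245,.09,.11); print("pan",len(p),cv2.minAreaRect((p[:,:2]*1000).astype(np.float32)),np.median(p[:,2]))
q=box(195,265,150,235,.08,.16); print("plates",len(q));
```

```text
top [0.31067011 0.00929272 1.82868847] 491.6481143732738
side [-0.2634632   0.69008375  0.87265917] 447.66949384332855
rack 1875 ((565.9811401367188, 178.98721313476562), (267.42852783203125, 252.6951446533203), 0.5635169744491577)
pan 751 ((484.53997802734375, -179.48452758789062), (181.2783966064453, 196.586669921875), 77.19268035888672) 0.09886727053869666
plates 519
```

View pics/topc.png

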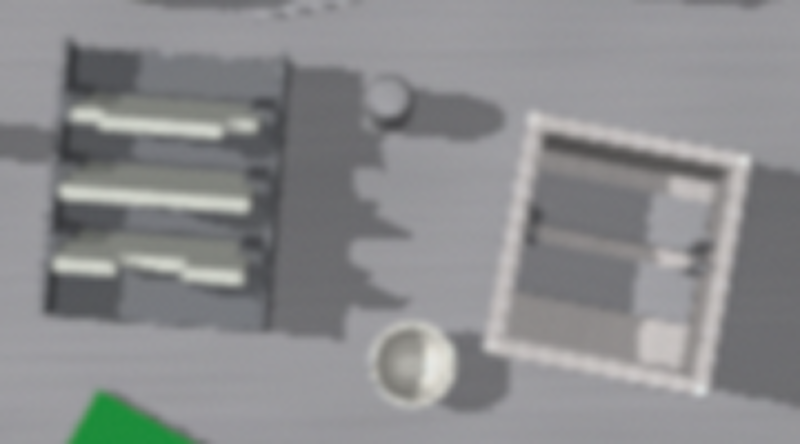

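View pics/sidec.png

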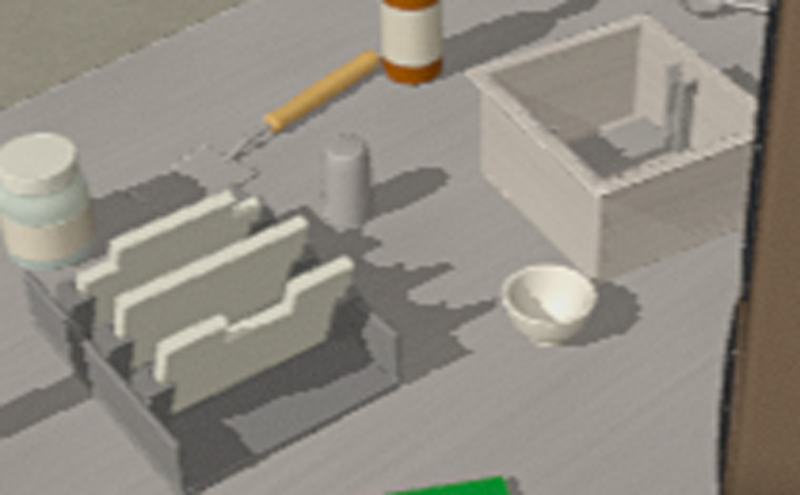

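The crops show the clipped divider in the far slot: topc (165,120), sidec (165,240). The plain divider is in the middle slot and the notched one is nearest. Their tops lean towards the robot (-x). The pan guides are at topc (540,225) and (700,255). Next I'll measure these from depth.

Run:
```python
from h import *
T=np.load("top0.npy");S=np.load("side0.npy")
def sel(W,b): 
    P=W.reshape(-1,3);m=np.all([(P[:,i]>b[i][0])&(P[:,i]<b[i][1]) for i in range(3)],0);return P[m]
# plates: top edges
for n,W in(("top",T),("side",S)):
    q=sel(W,((.4,.75),(.05,.3),(.098,.125)))
    print(n,len(q), q.min(0).round(3),q.max(0).round(3))
    h,e=np.histogram(q[:,0]+0.08*(q[:,1]-.18),bins=np.arange(.44,.72,.01));print(list(zip(e.round(2),h)))
    g=sel(W,((.3,.65),(-.35,-.05),(.09,.112)))
    r=cv2.minAreaRect((g[:,:2]*1000).astype(np.float32));print("pan",r,np.median(g[:,2]))
c=np.array([.4845,-.1795]);a=np.radians(-12.8);ex=np.array([np.cos(a),np.sin(a)]);ey=np.array([-ex[1],ex[0]])
for n,W in(("top",T),("side",S)):
    P=W.reshape(-1,3);l=np.stack([(P[:,:2]-c)@ex,(P[:,:2]-c)@ey,P[:,2]],1)
    m=(abs(l[:,0])<.078)&(abs(l[:,1])<.0735)&(l[:,2]>.03)&(l[:,2]<.1)
    o=l[m];o=o[np.argsort(o[:,1])];print(n,len(o));print((o*1000).round(0).astype(int).tolist()[:80])
```

```text
top 323 [0.467 0.116 0.098] [0.747 0.269 0.119]
[(np.float64(0.44), np.int64(0)), (np.float64(0.45), np.int64(0)), (np.float64(0.46), np.int64(21)), (np.float64(0.47), np.int64(25)), (np.float64(0.48), np.int64(29)), (np.float64(0.49), np.int64(20)), (np.float64(0.5), np.int64(0)), (np.float64(0.51), np.int64(3)), (np.float64(0.52), np.int64(31)), (np.float64(0.53), np.int64(53)), (np.float64(0.54), np.int64(47)), (np.float64(0.55), np.int64(5)), (np.float64(0.56), np.int64(0)), (np.float64(0.57), np.int64(0)), (np.float64(0.58), np.int64(24)), (np.float64(0.59), np.int64(48)), (np.float64(0.6), np.int64(15)), (np.float64(0.61), np.int64(0)), (np.float64(0.62), np.int64(0)), (np.float64(0.63), np.int64(0)), (np.float64(0.64), np.int64(0)), (np.float64(0.65), np.int64(0)), (np.float64(0.66), np.int64(0)), (np.float64(0.67), np.int64(0)), (np.float64(0.68), np.int64(0)), (np.float64(0.69), np.int64(0)), (np.float64(0.7), np.int64(0))]
pan ((484.53997802734375, -179.48452758789062), (181.2783966064453, 196.586669921875), 77.19268035888672) 0.09890663594044195
side 587 [0.468 0.117 0.098
[... 2408 characters left out ...]
 [69, -73, 76], [-18, -73, 76], [-32, -73, 84], [7, -73, 100], [53, -73, 81], [-52, -73, 85], [4, -73, 79], [49, -73, 45], [-52, -73, 89], [-26, -73, 58], [-16, -73, 52], [-4, -73, 64], [71, -73, 44], [-25, -73, 96], [0, -73, 92], [-62, -73, 84], [72, -73, 55], [21, -72, 95], [-28, -72, 79], [54, -72, 42], [-6, -72, 46], [10, -72, 90], [77, -72, 48], [20, -72, 88], [57, -72, 72], [64, -72, 36], [58, -72, 35], [-20, -72, 66], [-49, -72, 76], [63, -72, 80], [69, -72, 33], [76, -72, 92], [25, -72, 82], [47, -72, 34], [-32, -72, 89], [-12, -72, 88], [8, -72, 34], [4, -72, 90], [75, -72, 34], [37, -72, 98], [5, -72, 52], [47, -72, 38], [-12, -72, 85], [48, -72, 96], [-45, -72, 70], [41, -72, 88]]
```

Run:
```python
from h import *
for n in("top","side"):
    P=np.load(n+"0.npy").reshape(-1,3);s=P[:,0]+.08*(P[:,1]-.18)
    m=(P[:,1]>.08)&(P[:,1]<.3)&(P[:,2]>.098)&(P[:,2]<.125)
    for lo,hi in((.455,.505),(.51,.565),(.57,.62)):
        q=P[m&(s>lo)&(s<hi)]; f=np.polyfit(q[:,1],q[:,0],1)
        q5=np.percentile(q[:,1],[1,99]);yc=q5.mean(); print(n,len(q),"yaw",np.degrees(np.arctan(-f[0])).round(2),"yr",q5.round(4),"c",np.polyval(f,yc).round(4),yc.round(4),"z",np.percentile(q[:,2],[50,95]).round(3))
s=get_state();print(s["t"],s["eef_pos"],np.degrees(s["ee_rot"]))
```

```text
top 95 yaw -5.46 yr [0.1205 0.2685] c 0.4786 0.1945 z [0.105 0.112]
top 139 yaw -5.49 yr [0.1162 0.2612] c 0.536 0.1887 z [0.106 0.113]
top 87 yaw -6.03 yr [0.1369 0.2289] c 0.5937 0.1829 z [0.106 0.112]
side 178 yaw -5.41 yr [0.1223 0.2713] c 0.4797 0.1968 z [0.107 0.11 ]
side 250 yaw -5.35 yr [0.1184 0.2646] c 0.5372 0.1915 z [0.107 0.11 ]
side 159 yaw -5.42 yr [0.1374 0.2333] c 0.5951 0.1853 z [0.107 0.11 ]
0.1 [ 0.25318162 -0.6252453   0.22570102] [ 1.79913407e+02 -8.58898509e-03 -1.57957582e+02]
```

Request:
servo_tool --moves '[{"jaw": 0.45,"dx": 0.0174,"dy": 0.0404,"dz": 0.024,"roll": 3.13},{"dx": 0.0174,"dy": 0.0404,"roll": 3.13},{"dx": 0.0174,"dy": 0.0404,"roll": 3.13},{"dx": 0.0174,"dy": 0.0404,"roll": 3.13},{"dx": 0.0174,"dy": 0.0404,"roll": 3.13},{"dx": 0.0174,"dy": 0.0404,"roll": 3.13},{"dx": 0.0174,"dy": 0.0404,"roll": 3.13},{"dx": 0.0174,"dy": 0.0404,"roll": 3.13},{"dx": 0.0174,"dy": 0.0404,"roll": 3.13},{"dx": 0.0174,"dy": 0.0404,"roll": 3.13}]' --newtons 12

```text
$.moves[1]: bad value
```

Request:
servo_tool --moves '[{"dx": 0.0174,"dy": 0.0404,"roll": 3.13},{"dx": 0.0174,"dy": 0.0404,"roll": 3.13},{"dx": 0.0174,"dy": 0.0404,"roll": 3.13},{"dx": 0.0174,"dy": 0.0404,"roll": 3.13},{"dx": 0.0174,"dy": 0.0404,"roll": 3.13},{"dx": 0.0174,"dy": 0.0404,"roll": 3.13},{"dx": 0.0174,"dy": 0.0404,"roll": 3.13},{"dx": 0.0174,"dy": 0.0404,"roll": 3.13},{"dx": 0.0174,"dy": 0.0404,"roll": 3.13},{}]'

```text
$.moves[0]: bad value
```

Request:
servo_tool --moves '[{"jaw": 0.45,"dx": 0.0174,"dy": 0.0404,"dz": 0.024,"roll": 3.13},{"jaw": 0.45,"dx": 0.0174,"dy": 0.0404,"dz": 0,"roll": 3.13},{"jaw": 0.45,"dx": 0.0174,"dy": 0.0404,"dz": 0,"roll": 3.13},{"jaw": 0.45,"dx": 0.0174,"dy": 0.0404,"dz": 0,"roll": 3.13},{"jaw": 0.45,"dx": 0.0174,"dy": 0.0404,"dz": 0,"roll": 3.13},{"jaw": 0.45,"dx": 0.0174,"dy": 0.0404,"dz": 0,"roll": 3.13},{"jaw": 0.45,"dx": 0.0174,"dy": 0.0404,"dz": 0,"roll": 3.13},{"jaw": 0.45,"dx": 0.0174,"dy": 0.0404,"dz": 0,"roll": 3.13},{"jaw": 0.45,"dx": 0.0174,"dy": 0.0404,"dz": 0,"roll": 3.13},{"jaw": 0.45,"dx": 0.0174,"dy": 0.0404,"dz": 0,"roll": 3.13}]' --newtons 12

```text
t: 1.35
eef_pos: [0.4275, -0.2202, 0.2505]
ee_rot: [3.141, 0.0, -2.209]
force: [1.1, -0.0, -0.0]
width: 0.0395
gripper_force: 0.0
```

Request:
servo_tool --moves '[{"jaw": 0.45,"dx": 0.0192,"dy": 0.0448,"dz": 0,"roll": 3.46},{"jaw": 0.45,"dx": 0.0192,"dy": 0.0448,"dz": 0,"roll": 3.46},{"jaw": 0.45,"dx": 0.0192,"dy": 0.0448,"dz": 0,"roll": 3.46},{"jaw": 0.45,"dx": 0.0192,"dy": 0.0448,"dz": 0,"roll": 3.46},{"jaw": 0.45,"dx": 0.0192,"dy": 0.0448,"dz": 0,"roll": 3.46},{"jaw": 0.45,"dx": 0.0192,"dy": 0.0448,"dz": 0,"roll": 3.46},{"jaw": 0.45,"dx": 0.0192,"dy": 0.0448,"dz": 0,"roll": 3.46},{"jaw": 0.45,"dx": 0.0192,"dy": 0.0448,"dz": 0,"roll": 3.46},{"jaw": 0.45,"dx": 0.0196,"dy": 0.0452,"dz": 0,"roll": 3.46},{"jaw": 0.45,"dx": 0,"dy": 0,"dz": -0.03,"roll": 0}]'

```text
t: 2.6
eef_pos: [0.6025, 0.1854, 0.221]
ee_rot: [-3.139, 0.002, -1.663]
force: [-0.5, -1.6, -1.9]
width: 0.0394
gripper_force: 0.0
```

Request:
servo_tool --moves '[{"jaw": 0.45,"dx": -0.0018,"dy": -0.002,"dz": -0.025,"roll": 0},{"jaw": 0.45,"dx": 0,"dy": 0,"dz": -0.025,"roll": 0},{"jaw": 0.45,"dx": 0,"dy": 0,"dz": -0.025,"roll": 0},{"jaw": 0.45,"dx": 0,"dy": 0,"dz": -0.025,"roll": 0},{"jaw": 0.45,"dx": 0,"dy": 0,"dz": -0.02,"roll": 0},{"jaw": 0.45,"dx": 0,"dy": 0,"dz": -0.015,"roll": 0},{"jaw": 0.45,"dx": 0,"dy": 0,"dz": -0.0145,"roll": 0},{"jaw": 0.45,"dx": 0,"dy": 0,"dz": 0,"roll": 0},{"jaw": 0.45,"dx": 0,"dy": 0,"dz": 0,"roll": 0},{"jaw": 0.45,"dx": 0,"dy": 0,"dz": 0,"roll": 0}]'

```text
t: 3.85
eef_pos: [0.5992, 0.1802, 0.0719]
ee_rot: [-3.14, 0.001, -1.667]
force: [0.4, 1.0, 0.4]
width: 0.0394
gripper_force: 0.0
```

Run:
```python
from h import *
o=[]
im,W=cloud("side");cv2.imwrite("pics/s1.png",cv2.resize(im[130:290,140:350],(790,600),interpolation=cv2.INTER_CUBIC)[...,::-1])
```

```text
(no output)
```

View pics/s1.png

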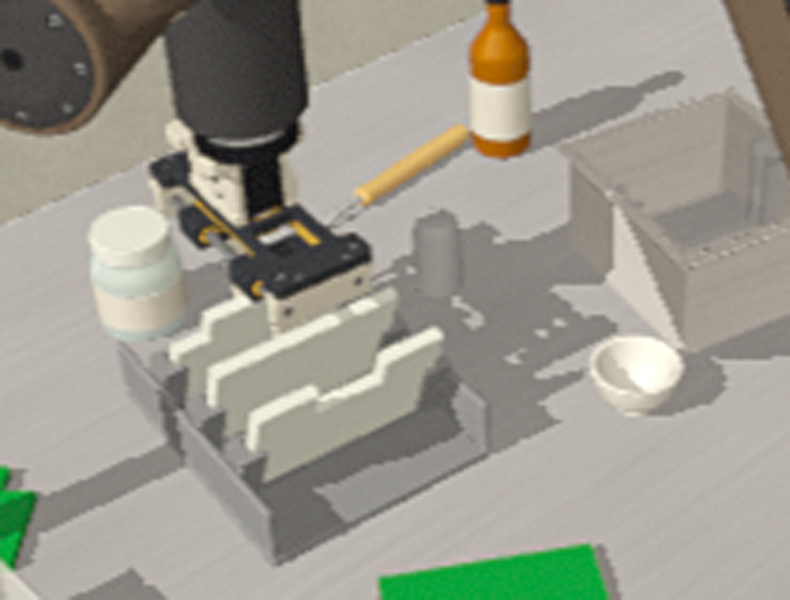

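The fingers straddle the clipped divider, with the gripper at s1 (300,270) and the jaw clear of the plain divider. Closing gently.

Request:
servo_tool --moves '[{"jaw": 0.3,"dx": 0.0005,"dy": 0.003,"dz": 0,"roll": 0},{"jaw": 0.2,"dx": 0,"dy": 0,"dz": 0,"roll": 0},{"jaw": 0.1,"dx": 0,"dy": 0,"dz": 0,"roll": 0},{"jaw": 0.05,"dx": 0,"dy": 0,"dz": 0,"roll": 0},{"jaw": 0,"dx": 0,"dy": 0,"dz": 0,"roll": 0},{"jaw": 0,"dx": 0,"dy": 0,"dz": 0,"roll": 0},{"jaw": 0,"dx": 0,"dy": 0,"dz": 0,"roll": 0},{"jaw": 0,"dx": 0,"dy": 0,"dz": 0,"roll": 0},{"jaw": 0,"dx": 0,"dy": 0,"dz": 0,"roll": 0},{"jaw": 0,"dx": 0,"dy": 0,"dz": 0,"roll": 0}]' --newtons 12

```text
t: 5.15
eef_pos: [0.5999, 0.1833, 0.0714]
ee_rot: [-3.14, 0.001, -1.667]
force: [4.8, -1.0, 0.5]
width: 0.0219
gripper_force: 11.1
```

Request:
servo_tool --moves '[{"jaw": 0,"dx": -0.001,"dy": 0.0002,"dz": 0.0056,"roll": 0},{"jaw": 0,"dx": -0.002,"dy": 0.0002,"dz": 0.0056,"roll": 0},{"jaw": 0,"dx": -0.002,"dy": 0.0002,"dz": 0.0056,"roll": 0},{"jaw": 0,"dx": -0.002,"dy": 0.0002,"dz": 0.0056,"roll": 0},{"jaw": 0,"dx": -0.002,"dy": 0.0002,"dz": 0.0056,"roll": 0},{"jaw": 0,"dx": 0,"dy": 0,"dz": 0,"roll": 0},{"jaw": 0,"dx": 0,"dy": 0,"dz": 0,"roll": 0},{"jaw": 0,"dx": 0,"dy": 0,"dz": 0,"roll": 0},{"jaw": 0,"dx": 0,"dy": 0,"dz": 0,"roll": 0},{"jaw": 0,"dx": 0,"dy": 0,"dz": 0,"roll": 0}]'

```text
t: 6.4
eef_pos: [0.5903, 0.184, 0.0991]
ee_rot: [-3.142, -0.0, -1.667]
force: [3.4, -1.0, 2.5]
width: 0.0217
gripper_force: 11.1
```

Run:
```python
from h import *
im,W=cloud("side");cv2.imwrite("pics/s2.png",cv2.resize(im[130:290,140:350],(790,600),interpolation=cv2.INTER_CUBIC)[...,::-1])
```

```text
(no output)
```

View pics/s2.png

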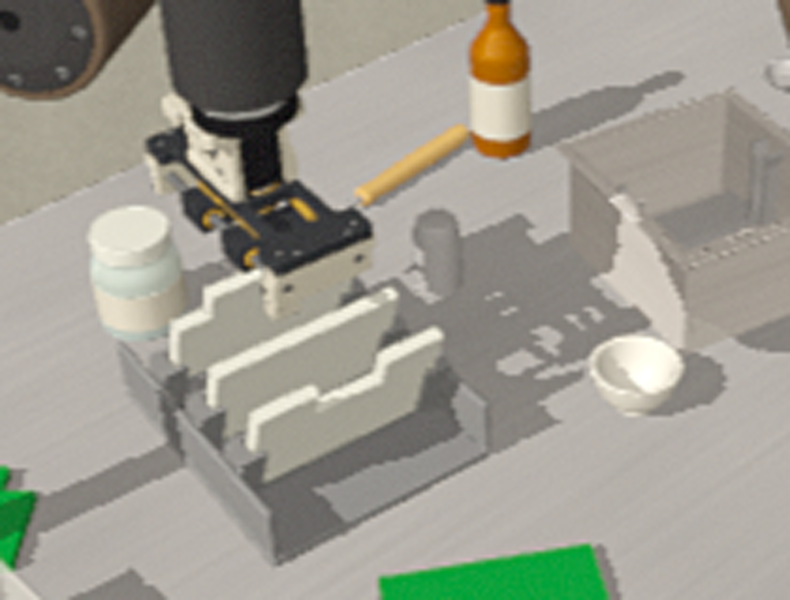

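The divider is sliding up with the fingers (its shoulder is now at s2 (210,295), raised). I'll carry on along the slant.

Request:
servo_tool --moves '[{"jaw": 0,"dx": -0.0015,"dy": 0.0002,"dz": 0.0056,"roll": 0},{"jaw": 0,"dx": -0.002,"dy": 0.0002,"dz": 0.0056,"roll": 0},{"jaw": 0,"dx": -0.002,"dy": 0.0002,"dz": 0.0056,"roll": 0},{"jaw": 0,"dx": -0.002,"dy": 0.0002,"dz": 0.0056,"roll": 0},{"jaw": 0,"dx": -0.002,"dy": 0.0002,"dz": 0.0056,"roll": 0},{"jaw": 0,"dx": -0.002,"dy": 0.0002,"dz": 0.0056,"roll": 0},{"jaw": 0,"dx": 0,"dy": 0,"dz": 0.02,"roll": 0},{"jaw": 0,"dx": 0,"dy": 0,"dz": 0.025,"roll": 0},{"jaw": 0,"dx": 0,"dy": 0,"dz": 0.025,"roll": 0},{"jaw": 0,"dx": 0,"dy": 0,"dz": 0,"roll": 0}]' --newtons 12

```text
t: 7.7
eef_pos: [0.579, 0.1856, 0.2047]
ee_rot: [-3.14, 0.002, -1.667]
force: [-0.1, -0.4, -1.7]
width: 0.0098
gripper_force: 12.0
```

Run:
```python
from h import *
im,W=cloud("side");cv2.imwrite("pics/s3.png",cv2.resize(im[100:280,140:350],(700,600),interpolation=cv2.INTER_CUBIC)[...,::-1])
```

```text
(no output)
```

View pics/s3.png

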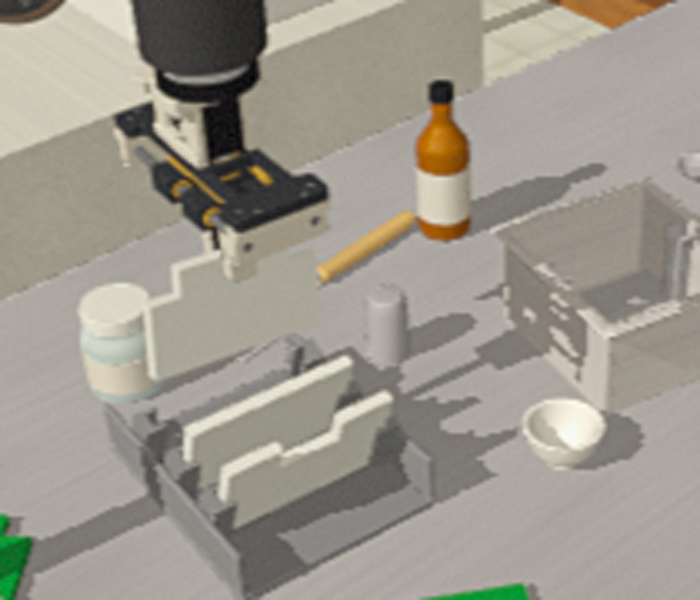

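The divider is out and hangs upright in the jaws, its lower edge running from (155,375) to (315,300). The other two are still in the rack. I'll grip firmer and carry it to above the pan.

Request:
servo_tool --moves '[{"jaw": 0,"dx": 0,"dy": 0,"dz": 0.005,"roll": 0},{"jaw": 0,"dx": -0.0101,"dy": -0.0459,"dz": 0,"roll": -0.91},{"jaw": 0,"dx": -0.0101,"dy": -0.0459,"dz": 0,"roll": -0.91},{"jaw": 0,"dx": -0.0101,"dy": -0.0459,"dz": 0,"roll": -0.91},{"jaw": 0,"dx": -0.0101,"dy": -0.0459,"dz": 0,"roll": -0.91},{"jaw": 0,"dx": -0.0101,"dy": -0.0459,"dz": 0,"roll": -0.91},{"jaw": 0,"dx": -0.0101,"dy": -0.0459,"dz": 0,"roll": -0.91},{"jaw": 0,"dx": -0.0101,"dy": -0.0459,"dz": 0,"roll": -0.91},{"jaw": 0,"dx": -0.0101,"dy": -0.0459,"dz": 0,"roll": -0.91},{"jaw": 0,"dx": 0,"dy": 0,"dz": 0,"roll": 0}]' --newtons 40

```text
t: 9.0
eef_pos: [0.4964, -0.1844, 0.2068]
ee_rot: [3.139, -0.001, -1.798]
force: [0.2, 0.1, -2.0]
width: 0.0096
gripper_force: 40.0
```

Request:
servo_tool --moves '[{"jaw": 0,"dx": 0,"dy": 0,"dz": 0,"roll": 0},{"jaw": 0,"dx": 0,"dy": 0,"dz": 0,"roll": 0},{"jaw": 0,"dx": 0,"dy": 0,"dz": 0,"roll": 0},{"jaw": 0,"dx": 0,"dy": 0,"dz": 0,"roll": 0},{"jaw": 0,"dx": 0,"dy": 0,"dz": 0,"roll": 0},{"jaw": 0,"dx": 0,"dy": 0,"dz": 0,"roll": 0},{"jaw": 0,"dx": 0,"dy": 0,"dz": 0,"roll": 0},{"jaw": 0,"dx": 0,"dy": 0,"dz": 0,"roll": 0},{"jaw": 0,"dx": 0,"dy": 0,"dz": 0,"roll": 0},{"jaw": 0,"dx": 0,"dy": 0,"dz": 0,"roll": 0}]'

```text
t: 10.25
eef_pos: [0.498, -0.1821, 0.2077]
ee_rot: [-3.142, -0.0, -1.794]
force: [-0.8, 0.0, -1.3]
width: 0.0099
gripper_force: 40.0
```

Run:
```python
from h import *
for n in("side","top"):
    im,W=cloud(n);np.save(n+"1.npy",W);np.save(n+"i1.npy",im)
    cv2.imwrite(f"pics/{n}1.png",im[...,::-1])
a=cv2.imread("pics/side1.png");b=cv2.imread("pics/top1.png")
A=cv2.resize(a[80:240,230:390],(400,400),interpolation=cv2.INTER_CUBIC);B=cv2.resize(b[160:250,285:375],(400,400),interpolation=cv2.INTER_CUBIC)
cv2.imwrite("pics/m1.png",np.hstack([A,B]))
s=get_state();print(s["t"],s["eef_pos"],np.degrees(s["ee_rot"]),s["force"])
```

```text
10.35 [ 0.49796662 -0.18203602  0.20766193] [-1.79998962e+02 -2.03161151e-04 -1.02794195e+02] [-0.42882486  0.38552455 -1.69511225]
```

View pics/m1.png

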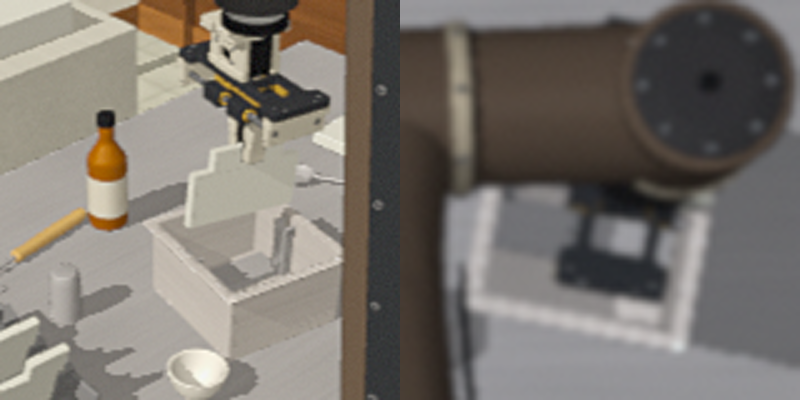

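Run:
```python
from h import *
a=np.radians(-12.8);ex=np.array([np.cos(a),np.sin(a)]);ey=np.array([-ex[1],ex[0]])
def loc(W,c): P=W.reshape(-1,3);P=P[~np.isnan(P[:,0])];return np.c_[(P[:,:2]-c)@ex,(P[:,:2]-c)@ey,P[:,2]]
t=np.array([.49797,-.18204])
l=loc(np.load("side1.npy"),t)
for zl,zh in((.118,.135),(.135,.15),(.15,.165),(.165,.18)):
    q=l[(abs(l[:,0])<.02)&(abs(l[:,1])<.09)&(l[:,2]>zl)&(l[:,2]<zh)]
    q=q[q[:,0]<0.004]
    f=np.polyfit(q[:,1],q[:,0],1);print("plate",zl,len(q),"x med",np.median(q[:,0]).round(4),"yaw err deg",np.degrees(-f[0]).round(2),"y",np.percentile(q[:,1],[1,99]).round(4))
q=l[(abs(l[:,0])<.015)&(abs(l[:,1])<.09)&(l[:,2]>.101)&(l[:,2]<.25)];print("z low",np.percentile(q[:,2],[0,1,2]).round(4))
# bottom edge in camera: z min by y bin of -x face
for y in(-.05,-.02,.01,.04,.06): 
    m=q[abs(q[:,1]-y)<.01]; print(y, m[:,2].min().round(4))
c=t
for n in("side0","side1"):
    l=loc(np.load(n+".npy"),c)
    r=l[(l[:,2]>.096)&(l[:,2]<.104)&(abs(l[:,0])<.14)&(abs(l[:,1])<.11)]
    # rim edges
    print(n,"rim x",np.percentile(r[abs(r[:,1])<.06][:,0],[1,99]).round(4),"y",np.percentile(r[:,1],[1,99]).round(4))
    # frame guides: front faces
    g=l[(abs(l[:,0])<.035)&(l[:,1]<-.052)&(l[:,1]>-.068)&(l[:,2]>.03)&(l[:,2]<.095)]
    print(len(g));print((g[np.argsort(-g[:,2])]*1000).round(0).astype(int).tolist())
```

```text
plate 0.118 33 x med -0.0015 yaw err deg -0.75 y [-0.0668  0.0305]
plate 0.135 173 x med -0.0024 yaw err deg -0.03 y [-0.0682  0.0806]
plate 0.15 174 x med -0.0024 yaw err deg -0.2 y [-0.0705  0.0798]
plate 0.165 187 x med -0.0027 yaw err deg -0.2 y [-0.0692  0.0786]
z low [0.101  0.1019 0.1039]
-0.05 0.1258
-0.02 0.1303
0.01 0.1304
0.04 0.1347
0.06 0.1356
side0 rim x [-0.1103  0.0871] y [-0.0872  0.0925]
97
[[-12, -66, 94], [-8, -62, 93], [16, -67, 92], [-9, -65, 92], [18, -65, 92], [15, -59, 92], [16, -64, 90], [14, -58, 89], [-10, -65, 89], [13, -62, 88], [-6, -63, 88], [-7, -59, 86], [-8, -62, 85], [-1, -63, 85], [15, -64, 83], [17, -61, 83], [14, -67, 82], [-6, -68, 82], [11, -61, 82], [11, -65, 81], [8, -59, 81], [-6, -60, 81], [-8, -67, 80], [-6, -64, 79], [-8, -59, 78], [11, -66, 77], [15, -60, 77], [-9, -67, 77], [-5, -65, 75], [-7, -60, 74], [11, -66, 73], [15, -60, 73], [15, -65, 71], [-5, -66, 71], [-8, -64, 70], [-4, -59, 69], [-6, -62, 69], [16, -62, 68], [14, -65, 68], [13, -68, 67], [-9, -60, 67], [9, -65, 67], [11, -63, 66], [9, -57, 66], [14, -60, 66], [-4, -59, 65]
[... 1651 characters left out ...]
 -68, 58], [0, -63, 58], [12, -68, 57], [-3, -61, 56], [9, -62, 56], [9, -66, 55], [-6, -63, 53], [-7, -66, 53], [9, -62, 52], [-3, -61, 52], [8, -66, 51], [-7, -59, 51], [-11, -67, 51], [18, -65, 50], [13, -61, 50], [-9, -65, 50], [9, -58, 50], [8, -62, 49], [-6, -64, 49], [9, -67, 47], [-5, -60, 46], [9, -63, 44], [-7, -67, 44], [-4, -65, 43], [-8, -62, 43], [9, -67, 43], [13, -62, 42], [11, -65, 38], [10, -68, 38], [13, -62, 38], [6, -65, 37], [-6, -64, 37], [-8, -67, 37], [8, -63, 37], [16, -61, 37], [-13, -68, 36], [1, -66, 36], [-8, -59, 36], [-3, -63, 35], [-9, -63, 35], [12, -62, 35], [6, -62, 34], [9, -60, 33], [-8, -60, 32], [8, -67, 31], [18, -62, 31], [6, -62, 30], [-7, -64, 30]]
```

Side camera numbers relative to the TCP, in pan axes: plate centre x +2.6 mm, guide slot about +2.5 mm. In y the plate is about 2 mm to +y of the pan centre. The lower edge is at z≈0.132, so the top edge sits about 19 mm above the TCP. I'll correct and descend into the flare.

Request:
servo_tool --moves '[{"jaw": 0,"dx": -0.0004,"dy": -0.002,"dz": -0.01,"roll": -0.3},{"jaw": 0,"dx": 0,"dy": 0,"dz": -0.01,"roll": 0},{"jaw": 0,"dx": 0,"dy": 0,"dz": -0.008,"roll": 0},{"jaw": 0,"dx": 0,"dy": 0,"dz": -0.006,"roll": 0},{"jaw": 0,"dx": 0,"dy": 0,"dz": -0.004,"roll": 0},{"jaw": 0,"dx": 0,"dy": 0,"dz": -0.004,"roll": 0},{"jaw": 0,"dx": 0,"dy": 0,"dz": -0.003,"roll": 0},{"jaw": 0,"dx": 0,"dy": 0,"dz": -0.003,"roll": 0},{"jaw": 0,"dx": 0,"dy": 0,"dz": 0,"roll": 0},{"jaw": 0,"dx": 0,"dy": 0,"dz": 0,"roll": 0}]' --newtons 40

```text
t: 11.6
eef_pos: [0.4977, -0.184, 0.1598]
ee_rot: [-3.141, 0.0, -1.799]
force: [0.4, 0.1, -1.9]
width: 0.0096
gripper_force: 40.0
```

Request:
servo_tool --moves '[{"jaw": 0,"dx": 0,"dy": 0,"dz": -0.003,"roll": 0},{"jaw": 0,"dx": 0,"dy": 0,"dz": -0.003,"roll": 0},{"jaw": 0,"dx": 0,"dy": 0,"dz": -0.003,"roll": 0},{"jaw": 0,"dx": 0,"dy": 0,"dz": -0.003,"roll": 0},{"jaw": 0,"dx": 0,"dy": 0,"dz": -0.003,"roll": 0},{"jaw": 0,"dx": 0,"dy": 0,"dz": 0,"roll": 0},{"jaw": 0,"dx": 0,"dy": 0,"dz": 0,"roll": 0},{"jaw": 0,"dx": 0,"dy": 0,"dz": 0,"roll": 0},{"jaw": 0,"dx": 0,"dy": 0,"dz": 0,"roll": 0},{"jaw": 0,"dx": 0,"dy": 0,"dz": 0,"roll": 0}]'

```text
t: 12.85
eef_pos: [0.4976, -0.184, 0.1447]
ee_rot: [-3.142, 0.0, -1.799]
force: [1.2, 0.1, -3.0]
width: 0.0096
gripper_force: 40.0
```

Request:
servo_tool --moves '[{"jaw": 0,"dx": 0,"dy": 0,"dz": -0.004,"roll": 0},{"jaw": 0,"dx": 0,"dy": 0,"dz": -0.004,"roll": 0},{"jaw": 0,"dx": 0,"dy": 0,"dz": -0.004,"roll": 0},{"jaw": 0,"dx": 0,"dy": 0,"dz": -0.004,"roll": 0},{"jaw": 0,"dx": 0,"dy": 0,"dz": -0.004,"roll": 0},{"jaw": 0,"dx": 0,"dy": 0,"dz": 0,"roll": 0},{"jaw": 0,"dx": 0,"dy": 0,"dz": 0,"roll": 0},{"jaw": 0,"dx": 0,"dy": 0,"dz": 0,"roll": 0},{"jaw": 0,"dx": 0,"dy": 0,"dz": 0,"roll": 0},{"jaw": 0,"dx": 0,"dy": 0,"dz": 0,"roll": 0}]'

```text
t: 14.1
eef_pos: [0.4976, -0.1839, 0.1247]
ee_rot: [-3.141, 0.0, -1.799]
force: [1.9, 2.9, -1.3]
width: 0.0097
gripper_force: 40.0
```

Run:
```python
from h import *
im,W=cloud("side");np.save("side2.npy",W)
cv2.imwrite("pics/s5.png",cv2.resize(im[100:240,230:390],(800,700),interpolation=cv2.INTER_CUBIC)[:600,:,::-1])
a=np.radians(-13.1);ex=np.array([np.cos(a),np.sin(a)]);ey=np.array([-ex[1],ex[0]])
s=get_state();t=s["eef_pos"][:2];P=W.reshape(-1,3);P=P[~np.isnan(P[:,0])]
l=np.c_[(P[:,:2]-t)@ex,(P[:,:2]-t)@ey,P[:,2]]
q=l[(l[:,2]>.104)&(l[:,2]<.135)&(abs(l[:,0])<.02)&(abs(l[:,1])<.09)]
print("y",np.percentile(q[:,1],[1,99]),"x",np.median(q[:,0]),s["force"],s["moment"])
w=q[(abs(q[:,1])>.055)];print("shoulder z",[np.percentile(k[:,2],95) for k in (w[w[:,1]>0],w[w[:,1]<0]) if len(k)])
```

```text
y [-0.07186765  0.0783424 ] x -0.0020297960064800066 [ 2.54201697  2.94182571 -2.32496632] [ 1.21488146 -0.69105358  0.07563186]
shoulder z [np.float64(0.1247534710386289), np.float64(0.1137351988020598)]
```

View pics/s5.png

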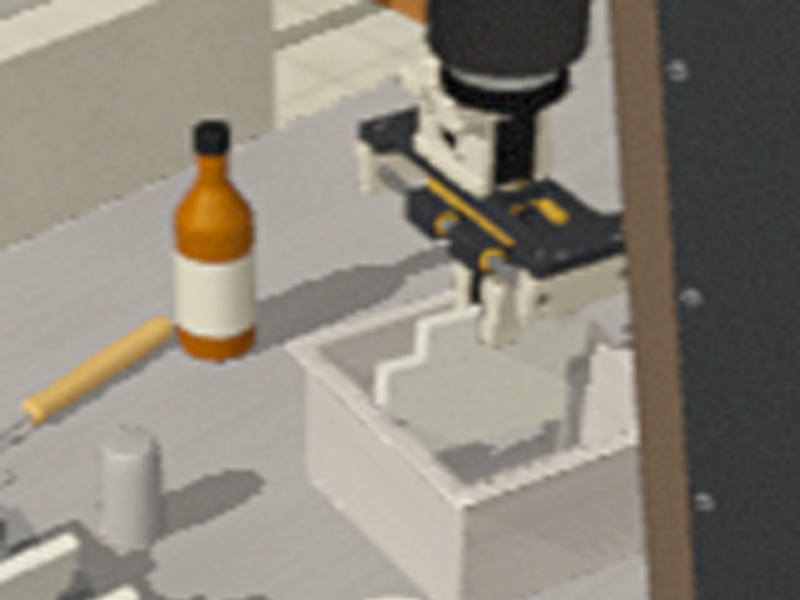

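s5 shows the plate in the slot, but it's rolled about 5° in its own plane: the +y shoulder is at z 0.125 and the -y shoulder at 0.114. The guides hold it, so I'll release it there and let it level itself.

Request:
servo_tool --moves '[{"jaw": 0.15,"dx": 0,"dy": 0,"dz": 0,"roll": 0},{"jaw": 0.25,"dx": 0,"dy": 0,"dz": 0,"roll": 0},{"jaw": 0.3,"dx": 0,"dy": 0,"dz": 0,"roll": 0},{"jaw": 0.3,"dx": 0,"dy": 0,"dz": 0,"roll": 0},{"jaw": 0.3,"dx": 0,"dy": 0,"dz": 0.015,"roll": 0},{"jaw": 0.3,"dx": 0,"dy": 0,"dz": 0.015,"roll": 0},{"jaw": 0.3,"dx": 0,"dy": 0,"dz": 0.015,"roll": 0},{"jaw": 0.3,"dx": 0,"dy": 0,"dz": 0.015,"roll": 0},{"jaw": 0.3,"dx": 0,"dy": 0,"dz": 0,"roll": 0},{"jaw": 0.3,"dx": 0,"dy": 0,"dz": 0,"roll": 0}]'

```text
t: 15.4
eef_pos: [0.4972, -0.1839, 0.1844]
ee_rot: [3.141, 0.0, -1.8]
force: [-0.6, 0.2, -0.2]
width: 0.0264
gripper_force: 0.0
```

```bash
cat > m.py <<'E'
from h import *
im,W=cloud("side")
a=np.radians(-13.1);ex=np.array([np.cos(a),np.sin(a)]);ey=np.array([-ex[1],ex[0]])
s=get_state();t=np.array([.4976,-.184]);P=W.reshape(-1,3);P=P[~np.isnan(P[:,0])]
l=np.c_[(P[:,:2]-t)@ex,(P[:,:2]-t)@ey,P[:,2]]
for y in np.arange(-.07,.085,.01):
    k=l[(abs(l[:,1]-y)<.005)&(abs(l[:,0]-.002)<.011)&(l[:,2]<.15)]
    if len(k)>3: print("y",y.round(3),"top z",np.sort(k[:,2])[-4:].round(4),"x",np.median(k[:,0]).round(4))
print(s["t"],s["eef_pos"],s["force"])
E
python3 m.py
```

```text
y -0.07 top z [0.1025 0.1054 0.1071 0.1077] x -0.0053
y -0.06 top z [0.1074 0.1074 0.1075 0.1089] x -0.0022
y -0.05 top z [0.108  0.1083 0.1093 0.1109] x -0.0009
y -0.04 top z [0.132  0.1321 0.1323 0.1329] x -0.0012
y -0.03 top z [0.1323 0.1335 0.1339 0.1347] x -0.0016
y -0.02 top z [0.1326 0.1332 0.1337 0.1349] x -0.0019
y -0.01 top z [0.1321 0.1326 0.1329 0.1342] x -0.0018
y 0.0 top z [0.133  0.134  0.1345 0.1349] x -0.002
y 0.01 top z [0.1315 0.1324 0.133  0.1338] x -0.0019
y 0.02 top z [0.1327 0.133  0.1338 0.1354] x -0.002
y 0.03 top z [0.1309 0.1312 0.1314 0.1321] x -0.0026
y 0.04 top z [0.1326 0.1328 0.1331 0.1334] x -0.0023
y 0.05 top z [0.1321 0.1322 0.1324 0.1324] x -0.0027
y 0.06 top z [0.1209 0.1232 0.1234 0.1319] x -0.0024
y 0.07 top z [0.1073 0.1079 0.1087 0.1088] x -0.0033
y 0.08 top z [0.1046 0.1053 0.1079 0.1082] x 0.0011
15.45 [ 0.49710211 -0.18392071  0.18411186] [-0.20267422  0.33054399 -0.74848343]
```

Released, the plate levelled itself. Its top edge is at z 0.1325 all along, so it's resting on the clips with the lower edge at about 37 mm. Now I'll press it down with the closed fingers at the middle of the top edge.

Request:
servo_tool --moves '[{"jaw": 0,"dx": 0.0006,"dy": 0.0018,"dz": 0,"roll": 0},{"jaw": 0,"dx": 0,"dy": 0,"dz": 0,"roll": 0},{"jaw": 0,"dx": 0,"dy": 0,"dz": 0,"roll": 0},{"jaw": 0,"dx": 0,"dy": 0,"dz": -0.015,"roll": 0},{"jaw": 0,"dx": 0,"dy": 0,"dz": -0.015,"roll": 0},{"jaw": 0,"dx": 0,"dy": 0,"dz": -0.01,"roll": 0},{"jaw": 0,"dx": 0,"dy": 0,"dz": -0.005,"roll": 0},{"jaw": 0,"dx": 0,"dy": 0,"dz": -0.003,"roll": 0},{"jaw": 0,"dx": 0,"dy": 0,"dz": -0.003,"roll": 0},{"jaw": 0,"dx": 0,"dy": 0,"dz": -0.002,"roll": 0}]' --newtons 20

```text
t: 16.7
eef_pos: [0.4983, -0.1822, 0.1317]
ee_rot: [-3.141, 0.0, -1.799]
force: [-0.8, -0.4, -0.2]
width: 0.0003
gripper_force: 0.0
```

Request:
servo_tool --moves '[{"jaw": 0,"dx": 0,"dy": 0,"dz": -0.002,"roll": 0},{"jaw": 0,"dx": 0,"dy": 0,"dz": -0.002,"roll": 0},{"jaw": 0,"dx": 0,"dy": 0,"dz": -0.002,"roll": 0},{"jaw": 0,"dx": 0,"dy": 0,"dz": -0.002,"roll": 0},{"jaw": 0,"dx": 0,"dy": 0,"dz": -0.002,"roll": 0},{"jaw": 0,"dx": 0,"dy": 0,"dz": -0.002,"roll": 0},{"jaw": 0,"dx": 0,"dy": 0,"dz": -0.002,"roll": 0},{"jaw": 0,"dx": 0,"dy": 0,"dz": -0.002,"roll": 0},{"jaw": 0,"dx": 0,"dy": 0,"dz": 0,"roll": 0},{"jaw": 0,"dx": 0,"dy": 0,"dz": 0,"roll": 0}]'

```text
t: 17.95
eef_pos: [0.4992, -0.1827, 0.1169]
ee_rot: [-3.139, -0.0, -1.799]
force: [-1.2, -2.1, 6.1]
width: 0.0005
gripper_force: 3.1
```

```bash
python3 m.py
```

```text
y -0.07 top z [0.0994 0.0995 0.1004 0.1012] x -0.0061
y -0.06 top z [0.0923 0.094  0.095  0.0953] x -0.0029
y -0.05 top z [0.0935 0.0937 0.0941 0.0943] x -0.0011
y -0.04 top z [0.109 0.112 0.113 0.116] x -0.0009
y -0.03 top z [0.1104 0.1133 0.1137 0.1145] x -0.0011
y -0.02 top z [0.1122 0.115  0.1151 0.1163] x -0.0018
y -0.01 top z [0.1066 0.107  0.1094 0.1107] x -0.0014
y 0.0 top z [0.1079 0.108  0.1081 0.1116] x -0.0012
y 0.01 top z [0.1457 0.1485 0.1487 0.1488] x -0.0016
y 0.02 top z [0.1176 0.119  0.1193 0.1195] x -0.0013
y 0.03 top z [0.1176 0.1191 0.1194 0.1203] x -0.0018
y 0.04 top z [0.1173 0.1173 0.1192 0.1199] x -0.0016
y 0.05 top z [0.1172 0.1178 0.1184 0.1191] x -0.0009
y 0.06 top z [0.1026 0.1105 0.1137 0.1173] x -0.0008
y 0.07 top z [0.0919 0.0933 0.0941 0.0942] x 0.0007
y 0.08 top z [0.1    0.1001 0.1014 0.1019] x 0.0022
18.0 [ 0.49921863 -0.18267093  0.11693771] [-0.52670371 -0.63752701  5.17226043]
```

It's going down at about 6 N but is slightly low on the -y side. I'll shift the push point 8 mm to +y and continue.

Request:
servo_tool --moves '[{"jaw": 0,"dx": 0,"dy": 0,"dz": 0.006,"roll": 0},{"jaw": 0,"dx": 0.001,"dy": 0.0085,"dz": 0,"roll": 0},{"jaw": 0,"dx": 0,"dy": 0,"dz": -0.005,"roll": 0},{"jaw": 0,"dx": 0,"dy": 0,"dz": -0.003,"roll": 0},{"jaw": 0,"dx": 0,"dy": 0,"dz": -0.002,"roll": 0},{"jaw": 0,"dx": 0,"dy": 0,"dz": -0.002,"roll": 0},{"jaw": 0,"dx": 0,"dy": 0,"dz": -0.002,"roll": 0},{"jaw": 0,"dx": 0,"dy": 0,"dz": -0.002,"roll": 0},{"jaw": 0,"dx": 0,"dy": 0,"dz": -0.001,"roll": 0},{"jaw": 0,"dx": 0,"dy": 0,"dz": 0,"roll": 0}]'

```text
t: 19.25
eef_pos: [0.4993, -0.1737, 0.1048]
ee_rot: [-3.141, -0.0, -1.799]
force: [-1.2, -0.2, 5.3]
width: 0.0005
gripper_force: 2.7
```

```bash
python3 m.py
```

```text
y -0.07 top z [0.095  0.0954 0.0997 0.1003] x -0.0056
y -0.06 top z [0.0857 0.0869 0.0889 0.0909] x -0.0041
y -0.05 top z [0.0802 0.0804 0.0806 0.0818] x -0.0021
y -0.04 top z [0.0946 0.0982 0.0989 0.1007] x -0.0021
y -0.03 top z [0.0981 0.0994 0.1008 0.1028] x -0.0025
y -0.02 top z [0.0975 0.0979 0.0988 0.1019] x -0.0015
y -0.01 top z [0.0972 0.1002 0.1034 0.1037] x -0.0026
y 0.0 top z [0.0952 0.0957 0.0965 0.1005] x -0.0027
y 0.01 top z [0.0933 0.094  0.0974 0.0982] x -0.0022
y 0.02 top z [0.1455 0.1458 0.1464 0.1475] x -0.0021
y 0.03 top z [0.1051 0.1065 0.1072 0.1073] x -0.0028
y 0.04 top z [0.1054 0.1055 0.1063 0.1071] x -0.0032
y 0.05 top z [0.1058 0.106  0.1062 0.1065] x -0.0017
y 0.06 top z [0.0887 0.0957 0.0966 0.103 ] x 0.0008
y 0.07 top z [0.0871 0.0878 0.0915 0.0929] x 0.0118
y 0.08 top z [0.0986 0.0994 0.0998 0.102 ] x 0.001
19.3 [ 0.49930859 -0.17374131  0.10475081] [-1.0677918   0.37887062  4.84040178]
```

Request:
servo_tool --moves '[{"jaw": 0,"dx": 0,"dy": 0,"dz": 0.007,"roll": 0},{"jaw": 0,"dx": 0.003,"dy": 0.015,"dz": 0,"roll": 0},{"jaw": 0,"dx": 0,"dy": 0,"dz": -0.005,"roll": 0},{"jaw": 0,"dx": 0,"dy": 0,"dz": -0.003,"roll": 0},{"jaw": 0,"dx": 0,"dy": 0,"dz": -0.002,"roll": 0},{"jaw": 0,"dx": 0,"dy": 0,"dz": -0.001,"roll": 0},{"jaw": 0,"dx": 0,"dy": 0,"dz": -0.001,"roll": 0},{"jaw": 0,"dx": 0,"dy": 0,"dz": -0.001,"roll": 0},{"jaw": 0,"dx": 0,"dy": 0,"dz": 0,"roll": 0},{"jaw": 0,"dx": 0,"dy": 0,"dz": 0,"roll": 0}]'

```text
t: 20.55
eef_pos: [0.5032, -0.1594, 0.1003]
ee_rot: [-3.139, -0.001, -1.798]
force: [-3.3, -0.2, 14.2]
width: 0.0004
gripper_force: 7.3
```

The force has risen to 14 N at z 0.100, so it's probably on the floor. One more press, just to -y of the middle.

Request:
servo_tool --moves '[{"jaw": 0,"dx": 0,"dy": 0,"dz": 0.008,"roll": 0},{"jaw": 0,"dx": -0.0075,"dy": -0.032,"dz": 0,"roll": 0},{"jaw": 0,"dx": 0,"dy": 0,"dz": -0.003,"roll": 0},{"jaw": 0,"dx": 0,"dy": 0,"dz": -0.003,"roll": 0},{"jaw": 0,"dx": 0,"dy": 0,"dz": -0.001,"roll": 0},{"jaw": 0,"dx": 0,"dy": 0,"dz": -0.001,"roll": 0},{"jaw": 0,"dx": 0,"dy": 0,"dz": -0.001,"roll": 0},{"jaw": 0,"dx": 0,"dy": 0,"dz": 0,"roll": 0},{"jaw": 0,"dx": 0,"dy": 0,"dz": 0,"roll": 0},{"jaw": 0,"dx": 0,"dy": 0,"dz": 0,"roll": 0}]'

```text
t: 21.8
eef_pos: [0.4966, -0.1912, 0.1002]
ee_rot: [-3.138, -0.001, -1.797]
force: [-3.4, -2.4, 20.1]
width: 0.0005
gripper_force: 9.6
```

Request:
servo_tool --moves '[{"jaw": 0,"dx": 0,"dy": 0,"dz": 0.01,"roll": 0},{"jaw": 0,"dx": 0,"dy": 0,"dz": 0.03,"roll": 0},{"jaw": 0,"dx": 0,"dy": 0,"dz": 0.04,"roll": 0},{"jaw": 0,"dx": 0,"dy": 0,"dz": 0.04,"roll": 0},{"jaw": 0,"dx": 0,"dy": 0,"dz": 0.04,"roll": 0},{"jaw": 0,"dx": 0,"dy": 0,"dz": 0,"roll": 0},{"jaw": 0,"dx": 0,"dy": 0,"dz": 0,"roll": 0},{"jaw": 0,"dx": 0,"dy": 0,"dz": 0,"roll": 0},{"jaw": 0,"dx": 0,"dy": 0,"dz": 0,"roll": 0},{"jaw": 0,"dx": 0,"dy": 0,"dz": 0,"roll": 0}]'

```text
t: 23.05
eef_pos: [0.4945, -0.1907, 0.2571]
ee_rot: [3.141, -0.0, -1.799]
force: [0.6, 1.6, -0.2]
width: 0.0005
gripper_force: 0.0
```

```bash
python3 m.py
python3 - <<'E'
from h import *
im,W=cloud("side");cv2.imwrite("pics/s6.png",cv2.resize(im[120:280,160:360],(750,600),interpolation=cv2.INTER_CUBIC)[...,::-1])
E
```

```text
y -0.07 top z [0.1004 0.1011 0.1013 0.1018] x -0.0053
y -0.06 top z [0.0888 0.0902 0.0914 0.0923] x -0.0039
y -0.05 top z [0.0729 0.0758 0.0767 0.0769] x -0.0018
y -0.04 top z [0.0998 0.1003 0.1008 0.1018] x -0.0023
y -0.03 top z [0.1025 0.1029 0.1034 0.1035] x -0.0018
y -0.02 top z [0.1021 0.103  0.1031 0.1034] x -0.0022
y -0.01 top z [0.1008 0.1021 0.1025 0.1044] x -0.0022
y 0.0 top z [0.1018 0.1021 0.1025 0.1035] x -0.0026
y 0.01 top z [0.1015 0.1016 0.1019 0.1035] x -0.0027
y 0.02 top z [0.1009 0.1013 0.1021 0.1022] x -0.0028
y 0.03 top z [0.0998 0.1008 0.102  0.1036] x -0.0019
y 0.04 top z [0.1009 0.1018 0.1024 0.1024] x -0.0027
y 0.05 top z [0.1017 0.1017 0.102  0.1027] x -0.0017
y 0.06 top z [0.0757 0.076  0.0788 0.0813] x 0.0009
y 0.07 top z [0.0872 0.0882 0.0912 0.0914] x 0.0115
y 0.08 top z [0.0989 0.1017 0.1021 0.1021] x 0.001
23.1 [ 0.49457867 -0.19072373  0.25732014] [ 0.11511488  0.06982418 -0.18351239]
```

View pics/s6.png

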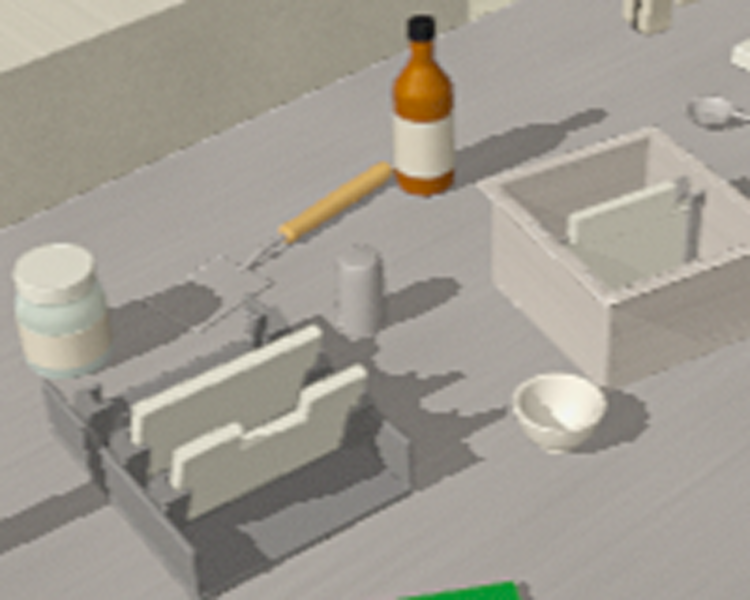

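The divider stands in the pan at s6 (630,215). Its top edge is level at about 0.101–0.102 m against the rim's 0.101, with TCP contact at 0.100, and the force rose to 14–20 N at the stop on both sides. The other two dividers and the surrounding objects look undisturbed.

```bash
python3 -c "
from station import *
print(job_done())"
```

```text
the job is handed in; nothing more can be done
None
```

The clipped divider is fully home between the pan's guides, released, with its top edge level with the rim. The other two dividers are still in their slots, nothing around them looked moved in the last side view, and the job is handed in at about 23 s.

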